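# Index the turret stop and set the carriage against stop five

## Task

On the green machine bed, click the stop turret round by its hexagon head until stop number five faces the carriage and sits in its notch; the red stop is number one, the numbers run anticlockwise seen from above, and the turret must not be run past number five. Then slide the carriage along its ways onto that stop and press it home with some ten newtons, never twenty, and leave it touching the stop with the turret still in its notch. Leave the loose bolts and the washer on the bed where they are.

Things in the scene. Friction and masses are not known exactly. Their poses are not given: they have to be found in the camera images.
- turret_base: grey base plate, 100 x 110 x 18 mm, clamped on the green bed (200 x 400 x 26 mm, long along y). Origin: centre of its underside, 26 mm above the table, on the turret's vertical axis. Its -y points along the ways to the carriage: the index direction (white line). A black detent housing stands on its +y side, 72 mm out, 71 mm above the table
- turret (a joint): turn of the turret in rad, growing clockwise seen from above. Stop k faces the carriage at (k-1) x 1.047: stop one at 0, stop five at 4.189; hard ends at -0.15 and 5.39. It starts in the notch of stop one, two or three. A sprung plunger holds it in each notch: about 0.4 Nm lets it out; past the half-way ridge it snaps on into the next notch
- turret_head (a point): centre of the top of the dark steel hexagon head, on the turret's axis, 138 mm above the table. 36 mm across flats, 42 mm over corners, 40 mm tall; in every notch one pair of flats looks along turret_base's +x and -x, the others at 60 degrees to it. Below it the aluminium disc, 96 mm across, top 96 mm above the table: red pad at stop one, 2 to 6 dots at the others
- carriage: grey carriage block 80 mm (x) x 60 mm (y) x 42 mm on steel ways, runs only along its own y; its +y points to the turret. Origin: centre of its underside, 49 mm above the table. A light spring in the bed draws it towards the turret with 2 N, less than the friction of the ways (4 N): it takes about 2 N to push it up to the turret, 6 N to pull it back, and it stays where it is left. 0.6 to 1.1 kg
- carriage_nose (a point): centre of the flat front face of the carriage's steel nose, 22 mm across, 81 mm above the table, 45 mm ahead (+y) of the carriage's centre: this face meets the stop
- carriage_post (a point): centre of the top of the carriage's upright black handle post, 22 mm across, 45 mm tall (from 91 to 136 mm above the table), at the carriage's centre
- bolt_a: loose dark bolt, 32 mm tall, standing on its 18 mm head on the bed beside the ways; origin at its underside; bystander
- bolt_b: a second loose bolt like bolt_a; bystander
- washer: loose steel washer 28 mm across, 4 mm thick, lying on the bed; origin at its underside; bystander
- red_pad (a point): red pad on top of the turret disc, 36 mm from the axis, 97 mm above the table, beside stop one. Six radial stop rods, one per 60 degrees (one red, the others brass), 10 mm thick, round-nosed, 81 mm above the table, turn with the turret. Their tips are 52 to 80 mm from the axis, each set differently; the exact reach is not known and must be found by touch

How it is judged:
By the outcome, as a careful person would: the job done as asked, in the order asked, and still so for the second after the job is handed in, with the robot touching nothing.
It also fails if it takes over 72 s, if anything falls off the work surface, if the arm or the gripper's body presses on something with over 40 N, if the wrist force passes 120 N, or if a joint passes its speed limit or range.

## Robot

A 6-joint arm with a two-finger parallel gripper is mounted at the origin on the work surface. World frame = base frame: x ahead of the robot, y to its left, z up, the work surface at z = 0. Lengths are in m, angles in rad, forces in N, time in s.
With the tool pointing down it reaches from about 0.4 to 0.925 m from the base axis. Payload 3.4 kg.
Tool frame: the origin (TCP) lies between the finger pads; the fingertips stand 11 mm ahead of it and the grasp point (between the pads) lies 8 mm behind it; z points along the fingers, y is the direction in which the jaws open and shut (so a half turn about z gives the same grasp; the last joint's range is limited). The gripper opens to 85 mm and grips with 20 to 120 N. Pads are 22 mm wide; open, the fingers measure 114 mm over their backs; the gripper's body (76 mm by 85 mm) begins 54 mm behind the grasp point. The pads swing forward as they close: fully open they stand 13 mm farther back than shut.
Start: joints at [1.097, 0.307, 1.506, -0, 1.328, -0.073], TCP at [0.224, 0.53, 0.242] pointing down, gripper open.
Joint ranges: [-3.12, 3.12], [-1.05, 2.28], [0.14, 2.33], [-1.42, 4.57], [0.1, 2.73], [-2.68, 2.68]. Speed limits (rad/s): [2.57, 2.57, 3.14, 3.14, 3.14, 3.14].

## Interface

Orientations are given as a unit quaternion [x, y, z, w].
In Python, from station import manip, viewer, spotter gives the robot as it stands.
- The arm moves only by the tool play_rows, never from a script. Its argument "moves" is a list of rows, each a list of 3 entries, a list of its own where there are three numbers: the shift along the world's x, y, z scaled (see below), then the turn, a rotation vector about the world's x, y, z scaled (see below), then the finger opening in mm, from 0 to 85.4. A call has 1 to 12 rows; each row shifts and turns the commanded pose from where the row before left it; what a row does not reach is not made up. The controller multiplies each number of a shift by 0.025 m and each number of a turn by 0.15 rad. A row lasts 1/10 s, in which the tool goes at most 50 mm and 8.59 degrees, less where a joint would pass 70% of its speed; a pose out of reach is approached as far as the arm can. A call with a number of a shift or a turn outside -1 to 1 is refused whole. A call with a gripper value outside its range is refused whole. The fingers move at their own pace and stop on an object; "squeeze" is the grip in N (left out, the last holds). Time passes only in rows, so rows that do not move let the fingers close. It gives the time, the measured TCP pose, the force and the opening at its end, in the units of the state.
- manip.get_obs(): the state, without advancing time (a new reading comes with each control period).
- viewer.snapshot(name): name is "scene" or "top" or "wrist"; returns a dict with "pixels" (480x640x3 uint8, red, green, blue), "intrinsics" (3x3 intrinsics, pixels), "extrinsics" (4x4, takes a point from camera to world coordinates); the wrist camera has in their place "T_tool_cam" (4x4, takes a point from camera to tool coordinates, whose origin is the TCP and whose axes are the flange's). Camera axes: x right, y down, z forward; pixel columns grow to the right and rows downward; lengths in m; the calibration is good to about 2 mm. A picture is of the moment at which its call begins: read the wrist's pose just before it. There is no depth.
- manip.finish_job(): hands the job in, once; it reports no verdict.
Trained networks look in a picture, given as the dict that the camera call returned (one of the last four; its "shot" number tells which), for a name from the list of things; names that differ only in an ending like _2 or _b are one class to them, and where a whole thing is asked for, a point or a joint stands for the part that bears it (a point fixed in the world has none). Each returns a list of dicts, best first, with "conf" (0 to 1); they miss things now and then, are a little off and sometimes report something else, mostly with a low value. They report only what shows in the picture. A call takes as long as a camera call.
- spotter.find_in(name, picture): "xyz" ([x, y, z] in m, in world coordinates, good to about 4 mm: the middle of the surface that is visible of it).
- spotter.outline_of(name, picture): "pixels" (480x640 bool, what is visible of it).
The state is a dict: "t": time; "qpos": joint angles; "joint_velocities": joint speeds; "effort": joint torques, N m; "tool_pos": TCP position; "ee_rot": TCP orientation; "contact_force": force on the tool from outside, world axes, zero at the start; "wrist_torque": the same for the moment, N m; "opening": opening from 0.0 (shut) to 1.0 (fully open).
Only numpy, scipy, OpenCV 4.12 (cv2) and the standard library are available. Lean on these libraries where they do the work, as an engineer would, in place of code of your own. Each camera call takes 0.05 s, during which the arm holds its last target.

## Working session

There is one attempt and no reset: what is moved stays moved. The work goes in short steps, Python scripts to look and compute and a tool call to move; the robot and the scene stay as the last step left them, time stands still between calls to the robot, and variables do not carry over. Pictures are saved under pics/ and viewed, and the job is handed in when it is done.

Besides the shell and the picture viewer there is one more tool, called after ">>>" by a JSON object that holds its "method" and its "body", one argument or row to a line. play_rows: Moves the arm, as the interface text tells. Its arguments: {"type":"object","properties":{"moves":{"type":"array"},"squeeze":{"type":"number"}},"required":["moves"]}

```bash
ls; mkdir -p pics; python3 - <<'E'
from station import manip, viewer, spotter
import cv2,numpy as np
o=manip.get_obs(); print({k:np.round(v,3) for k,v in o.items()})
for n in ["scene","top"]:
    p=viewer.snapshot(n); cv2.imwrite(f"pics/{n}0.png",p["pixels"][:,:,::-1])
    print(n,np.round(p["extrinsics"],3).tolist(),p["intrinsics"].tolist())
    for k in ["turret_base","turret_head","carriage_nose","carriage_post","carriage","red_pad","bolt_a","washer"]:
        print(k,[(np.round(d["xyz"],4).tolist(),round(d["conf"],2)) for d in spotter.find_in(k,p)][:3])
E
```

```text
pics
{'t': np.float64(0.0), 'qpos': array([ 1.097,  0.308,  1.508,  0.   ,  1.328, -0.073]), 'joint_velocities': array([ 0.001,  0.   ,  0.002, -0.001, -0.001, -0.   ]), 'effort': array([ 2.0000e-03, -4.5755e+01, -2.5192e+01, -0.0000e+00,  1.3000e-02,
        0.0000e+00]), 'tool_pos': array([0.224, 0.529, 0.241]), 'ee_rot': array([ 0.199,  0.98 , -0.001, -0.   ]), 'contact_force': array([-0.401, -0.352, -0.157]), 'wrist_torque': array([-0.032,  0.028, -0.   ]), 'opening': np.float64(0.997)}
scene [[-0.212, 0.854, -0.476, 0.888], [0.977, 0.189, -0.095, 0.046], [0.009, -0.485, -0.874, 0.702], [0.0, 0.0, 0.0, 1.0]] [[436.2507399931255, 0.0, 320.09895508622117], [0.0, 436.2507399931255, 231.40781585293516], [0.0, 0.0, 1.0]]
turret_base [([0.5314, 0.085, 0.0896], 0.8)]
turret_head [([0.5267, 0.0853, 0.0942], 0.88)]
carriage_nose [([0.5754, -0.093, 0.0872], 0.73)]
carriage_post [([0.5718, -0.0954, 0.0941], 0.8)]
carriage [([0.5692, -0.0914, 0.09], 0.8)]
red_pad [([0.534, 0.0824, 0.096], 0.89)]
bolt_a [([0.5016, -0.182, 0.0381], 0.6), ([0.5688, -0.0914, 0.0928], 0.31)]
washer [([0.6405, -0.0902, 0.033], 0.74)]
top [[0.017, -0.993, 0.118, 0.48], [-1.0, -0.016, 0.008, -0.011], [-0.006, -0.118, -0.993, 0.818], [0.0, 0.0, 0.0, 1.0]] [[585.3733318902548, 0.0, 316.3691310720064], [0.0, 585.3733318902548, 239.08701780413617], [0.0, 0.0, 1.0]]
turret_base [([0.5061, 0.0797, 0.0948], 0.72)]
turret_head [([0.5139, 0.0809, 0.0946], 0.96)]
carriage_nose [([0.5554, -0.0967, 0.092], 0.73)]
carriage_post [([0.5586, -0.0997, 0.0902], 0.96)]
carriage [([0.5552, -0.0957, 0.0947], 0.7)]
red_pad [([0.5071, 0.0778, 0.0958], 0.98)]
bolt_a [([0.5055, 0.0805, 0.0952], 0.66), ([0.5039, -0.1742, 0.0348], 0.46), ([0.4754, -0.0904, 0.03], 0.45)]
washer [([0.6379, -0.0879, 0.0293], 0.54)]
```

View pics/scene0.png

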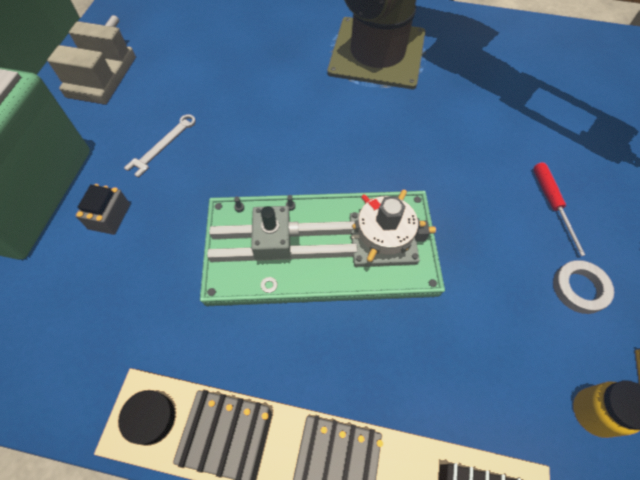

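View pics/top0.png

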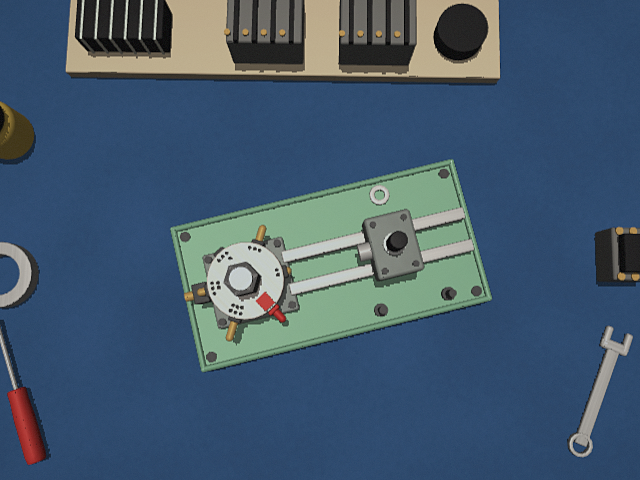

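```bash
python3 - <<'E'
import cv2
a=cv2.imread("pics/top0.png")[210:360,160:360]; cv2.imwrite("pics/top0z.png",cv2.resize(a,None,fx=4,fy=4,interpolation=cv2.INTER_CUBIC))
a=cv2.imread("pics/scene0.png")[180:280,240:440]; cv2.imwrite("pics/scene0z.png",cv2.resize(a,None,fx=4,fy=4,interpolation=cv2.INTER_CUBIC))
a=cv2.imread("pics/top0.png")[160:310,340:500]; cv2.imwrite("pics/top0y.png",cv2.resize(a,None,fx=4,fy=4,interpolation=cv2.INTER_CUBIC))
E
```

```text
(no output)
```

View pics/top0z.png

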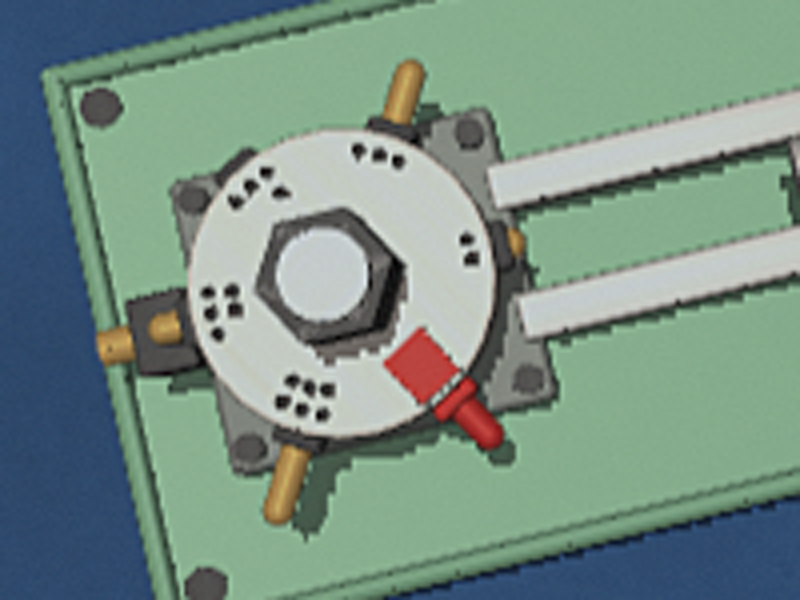

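View pics/scene0z.png

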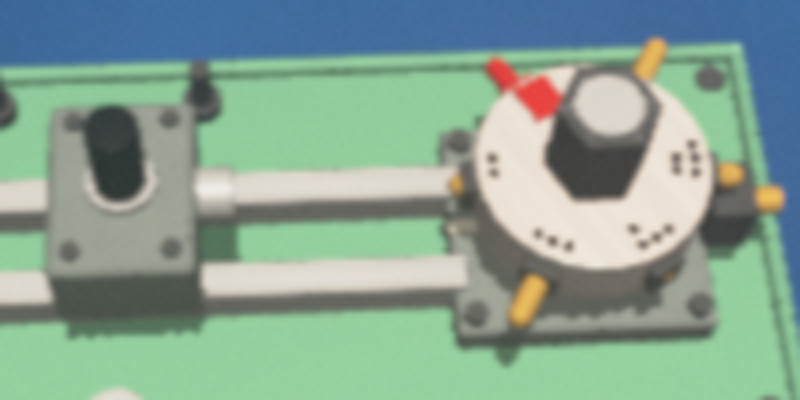

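View pics/top0y.png

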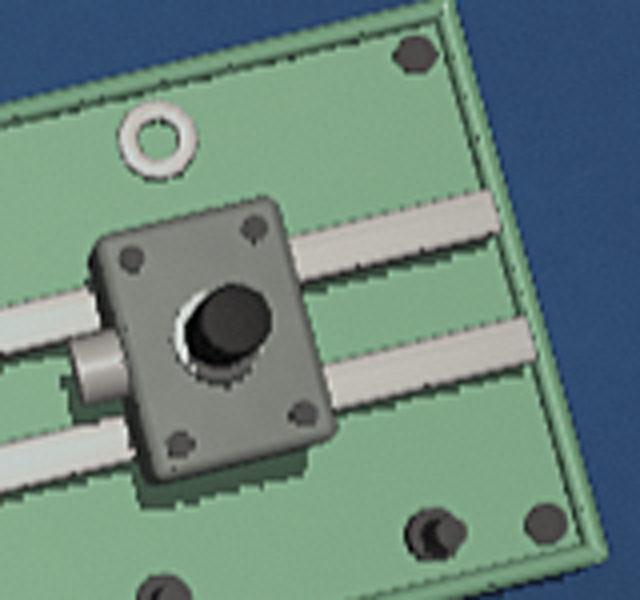

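```bash
cat > h.py <<'E'
import numpy as np
def ray(p,uv,z,T=None):
    K=np.array(p["intrinsics"]);T=np.array(p["extrinsics"]) if T is None else T
    d=T[:3,:3]@np.linalg.solve(K,[uv[0],uv[1],1]); c=T[:3,3]
    return c+d*(z-c[2])/d[2]
E
python3 - <<'E'
from station import manip, viewer, spotter
from h import *
p=viewer.snapshot("top"); s=viewer.snapshot("scene")
H=ray(p,(240.3,278.3),.138);P=ray(p,(398.8,240.5),.136)
print("head",H,"post",P, "scene head",ray(s,(240+609/4,180+102/4),.138),"post",ray(s,(240+110/4,180+124/4),.136))
d=H-P; print("yaw of +y", np.degrees(np.arctan2(d[1],d[0])),np.hypot(d[0],d[1]))
for a,b,z in [((172,228),(452,161),.03),((203,370),(490,298),.03),((282.5,252.5),(360,235),.05),((292,293),(370,275),.05)]:
    e=ray(p,a,z)-ray(p,b,z); print(np.degrees(np.arctan2(e[1],e[0])))
for a,b,z in [((209,199),(426,192),.03),((203,301),(440,294),.03)]:
    e=ray(s,b,z)-ray(s,a,z); print('s',np.degrees(np.arctan2(e[1],e[0])))
E
```

```text
head [0.51360765 0.08248194 0.138     ] post [ 0.56111122 -0.10181006  0.136     ] scene head [0.51251154 0.08332784 0.138     ] post [ 0.5623702  -0.10080085  0.136     ]
yaw of +y 104.45406820970823 0.19031587021001106
104.58865716916378
104.9010715637655
103.74372175629213
103.93117083133073
s 104.7914748984329
s 104.20176205562971
```

>>> {"method": "play_rows", "body": {
  "moves": [
    [[0.64, -0.99, 0], [0, 0, 0.05], 85],
    [[0.64, -0.99, 0], [0, 0, 0.05], 85],
    [[0.64, -0.99, 0], [0, 0, 0.05], 85],
    [[0.64, -0.99, 0], [0, 0, 0.05], 85],
    [[0.64, -0.99, 0], [0, 0, 0.05], 85],
    [[0.64, -0.99, 0], [0, 0, 0.05], 85],
    [[0.64, -0.99, 0], [0, 0, 0.05], 85],
    [[0.64, -0.99, 0], [0, 0, 0.05], 85],
    [[0.64, -0.99, 0], [0, 0, 0.05], 85],
    [[0.64, -0.99, 0], [0, 0, 0.05], 85],
    [[0.64, -0.99, 0], [0, 0, 0.05], 85],
    [[0.64, -0.99, 0], [0, 0, 0.05], 85]
  ]
}}

```text
t: 2.2
tool_pos: [0.4164, 0.2316, 0.2425]
ee_rot: [0.154, 0.988, 0.0, 0.0]
contact_force: [0.9, 0.1, -0.1]
opening: 0.994
```

>>> {"method": "play_rows", "body": {
  "moves": [
    [[0.64, -0.99, 0], [0, 0, 0.05], 85],
    [[0.64, -0.99, 0], [0, 0, 0.05], 85],
    [[0.64, -0.99, 0], [0, 0, 0.05], 85],
    [[0.64, -0.99, 0], [0, 0, 0.05], 85],
    [[0.64, -0.99, 0], [0, 0, 0.05], 85],
    [[0.64, -0.99, 0], [0, 0, 0.05], 85],
    [[0, 0, 0], [0, 0, 0], 85],
    [[0, 0, 0], [0, 0, 0], 85],
    [[0, 0, 0], [0, 0, 0], 85]
  ]
}}

```text
t: 3.1
tool_pos: [0.5111, 0.0847, 0.2422]
ee_rot: [0.132, 0.991, 0.0, -0.0]
contact_force: [-0.2, 0.8, 0.4]
opening: 0.993
```

```bash
cat >> h.py <<'E'
from scipy.spatial.transform import Rotation as R
def tool(o):
    T=np.eye(4);T[:3,:3]=R.from_quat(o["ee_rot"]).as_matrix();T[:3,3]=o["tool_pos"];return T
def phi(o):
    y=tool(o)[:3,1]; return np.degrees(np.arctan2(y[1],y[0]))
def st(o): print("t",round(float(o["t"]),2),"pos",np.round(o["tool_pos"],4),"phi",round(phi(o),2),"F",np.round(o["contact_force"],2),"M",np.round(o["wrist_torque"],2),"j",np.round(o["qpos"],2),"op",round(float(o["opening"]),3),"z",np.round(tool(o)[:3,2],3))
E
python3 - <<'E'
from station import manip, viewer, spotter
from h import *
import cv2
o=manip.get_obs(); st(o)
p=viewer.snapshot("wrist"); T=tool(o)@np.array(p["T_tool_cam"])
print(T)
np.save("w1.npy",T); print(p["intrinsics"].tolist()); cv2.imwrite("pics/w1.png",p["pixels"][:,:,::-1])
E
```

```text
t 3.1 pos [0.5111 0.0847 0.2422] phi 74.84 F [-0.21  0.81  0.42] M [ 0.03 -0.02 -0.01] j [ 0.08  0.23  1.62  0.    1.29 -1.22] op 0.993 z [-0.001  0.    -1.   ]
[[ 0.26130585  0.92185607  0.28618287  0.4385867 ]
 [ 0.96525503 -0.24998964 -0.07607835  0.10413291]
 [ 0.00140947  0.29611917 -0.95514996  0.37346598]
 [ 0.          0.          0.          1.        ]]
[[344.09010730956857, 0.0, 318.7570173139625], [0.0, 344.09010730956857, 233.25010410527537], [0.0, 0.0, 1.0]]
```

View pics/w1.png

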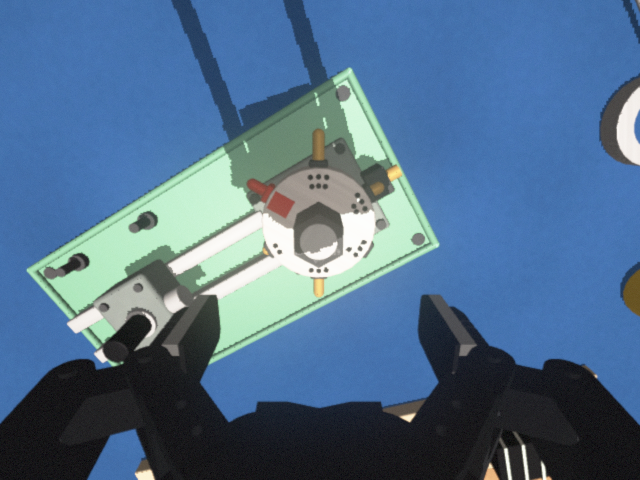

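```bash
python3 - <<'E'
import numpy as np,cv2
from h import *
T=np.load("w1.npy");p=dict(intrinsics=[[344.09,0,318.757],[0,344.09,233.25],[0,0,1]])
a=cv2.imread("pics/w1.png")[180:290,240:400]; cv2.imwrite("pics/w1z.png",cv2.resize(a,None,fx=5,fy=5,interpolation=cv2.INTER_CUBIC))
print(ray(p,(319,238),.138,T), ray(p,(344,238),.138,T)-ray(p,(295,238),.138,T))
E
```

```text
[0.5126369  0.08461162 0.138     ] [0.00922849 0.0340279  0.        ]
```

View pics/w1z.png

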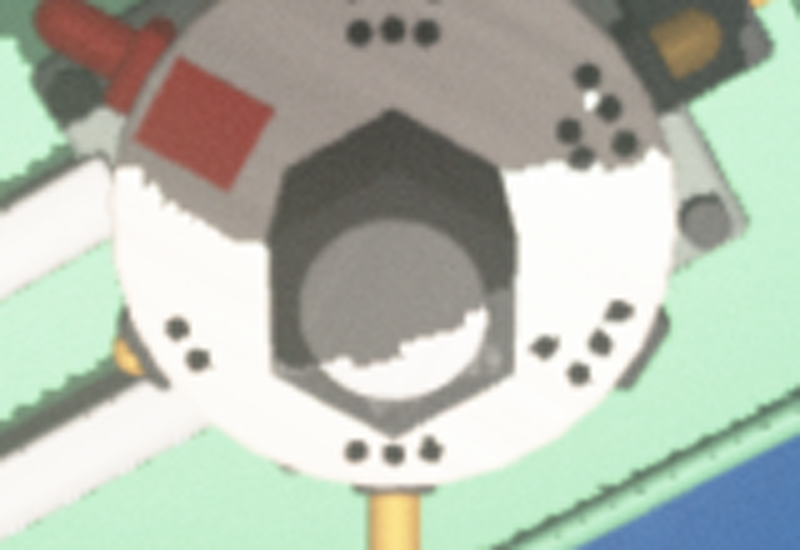

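>>> {"method": "play_rows", "body": {
  "moves": [
    [[0.06, -0.03, -0.6], [0, 0, -0.01], 85],
    [[0.06, -0.03, -0.6], [0, 0, -0.01], 85],
    [[0, 0, -0.6], [0, 0, 0], 85],
    [[0, 0, -0.6], [0, 0, 0], 70],
    [[0, 0, -0.6], [0, 0, 0], 60],
    [[0, 0, -0.6], [0, 0, 0], 50],
    [[0, 0, -0.6], [0, 0, 0], 50],
    [[0, 0, -0.6], [0, 0, 0], 50],
    [[0, 0, -0.2], [0, 0, 0], 50],
    [[0, 0, 0], [0, 0, 0], 50],
    [[0, 0, 0], [0, 0, 0], 50],
    [[0, 0, 0], [0, 0, 0], 50]
  ],
  "squeeze": 40
}}

```text
t: 4.35
tool_pos: [0.5154, 0.0829, 0.1182]
ee_rot: [0.133, 0.991, 0.0, 0.001]
contact_force: [-0.4, -0.6, -0.3]
opening: 0.585
```

```bash
python3 - <<'E'
from station import manip, viewer, spotter
from h import *
import cv2
o=manip.get_obs(); st(o)
p=viewer.snapshot("wrist"); cv2.imwrite("pics/w2.png",p["pixels"][:,:,::-1])
p=viewer.snapshot("scene"); cv2.imwrite("pics/s2.png",cv2.resize(p["pixels"][120:300,220:460,::-1],None,fx=3,fy=3))
E
```

```text
t 4.35 pos [0.5154 0.0829 0.1182] phi 74.68 F [-0.35 -0.57 -0.32] M [-0.05  0.03  0.05] j [ 0.08  0.36  1.78  0.    0.99 -1.22] op 0.585 z [ 0.002  0.    -1.   ]
```

View pics/w2.png

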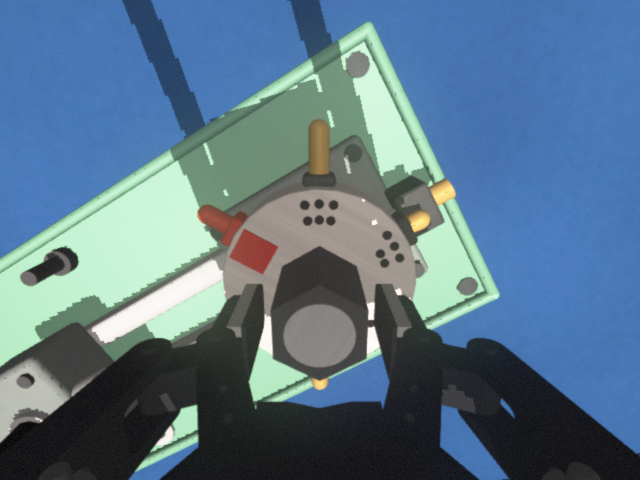

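View pics/s2.png

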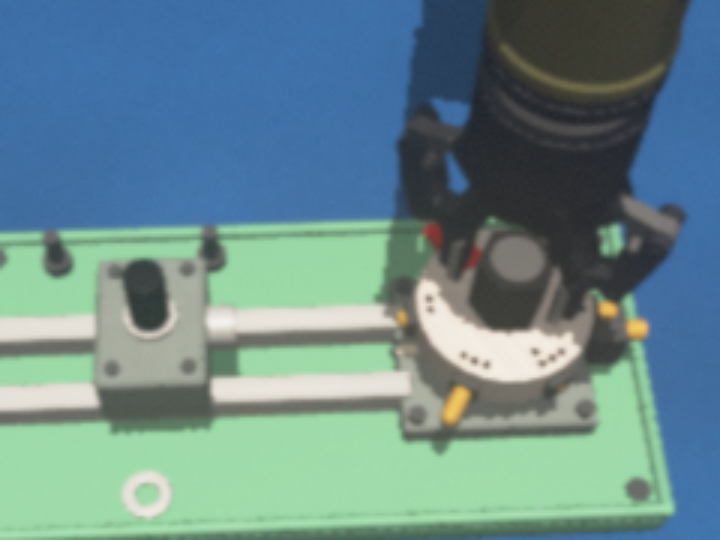

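```bash
python3 - <<'E'
from station import manip, viewer
from h import *
o=manip.get_obs();p=viewer.snapshot("wrist"); T=tool(o)@np.array(p["T_tool_cam"])
print(ray(p,(319.3,336),.138,T))
E
```

```text
[0.51495258 0.0830143  0.138     ]
```

>>> {"method": "play_rows", "body": {
  "moves": [
    [[0, 0, -0.12], [0, 0, 0], 45],
    [[0, 0, 0], [0, 0, 0], 40],
    [[0, 0, 0], [0, 0, 0], 36],
    [[0, 0, 0], [0, 0, 0], 34],
    [[0, 0, 0], [0, 0, 0], 30],
    [[0, 0, 0], [0, 0, 0], 30],
    [[0, 0, 0], [0, 0, 0], 30]
  ],
  "squeeze": 40
}}

```text
t: 5.2
tool_pos: [0.5148, 0.0832, 0.1144]
ee_rot: [0.134, 0.991, 0.0, -0.0]
contact_force: [-1.0, 5.8, 0.2]
opening: 0.414
```

```bash
python3 - <<'E'
from station import manip
from h import *
st(manip.get_obs())
E
```

```text
t 5.2 pos [0.5148 0.0832 0.1144] phi 74.64 F [-0.99  5.78  0.17] M [ 0.82  0.1  -0.  ] j [ 0.08  0.37  1.79  0.    0.99 -1.22] op 0.414 z [ 0.     0.001 -1.   ]
```

>>> {"method": "play_rows", "body": {
  "moves": [
    [[0, 0.02, 0], [0, 0, 0], 30],
    [[0, 0, 0], [0, 0, -0.4], 30],
    [[0, 0, 0], [0, 0, -0.6], 30],
    [[0, 0, 0], [0, 0, -0.7], 30],
    [[0, 0, 0], [0, 0, -0.7], 30],
    [[0, 0, 0], [0, 0, -0.7], 30]
  ],
  "squeeze": 60
}}

```text
t: 5.8
tool_pos: [0.5147, 0.083, 0.1145]
ee_rot: [0.36, 0.933, -0.0, 0.0]
contact_force: [-1.7, 2.5, 3.2]
opening: 0.413
```

```bash
python3 - <<'E'
from station import manip,viewer
from h import *
st(manip.get_obs())
import cv2
p=viewer.snapshot("wrist"); cv2.imwrite("pics/w3.png",p["pixels"][:,:,::-1])
E
```

```text
t 5.8 pos [0.5147 0.083  0.1145] phi 47.82 F [-1.68  2.5   3.17] M [0.67 0.16 0.24] j [ 0.08  0.37  1.79 -0.    0.99 -0.76] op 0.413 z [ 0.    -0.001 -1.   ]
```

View pics/w3.png

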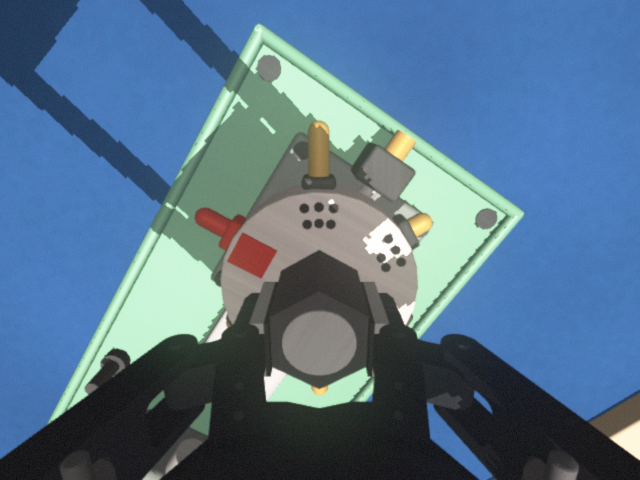

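>>> {"method": "play_rows", "body": {
  "moves": [
    [[0, 0, 0], [0, 0, -0.6], 30],
    [[0, 0, 0], [0, 0, -0.6], 30],
    [[0, 0, 0], [0, 0, -0.6], 30],
    [[0, 0, 0], [0, 0, -0.6], 30],
    [[0, 0, 0], [0, 0, -0.6], 30],
    [[0, 0, 0], [0, 0, -0.6], 30],
    [[0, 0, 0], [0, 0, -0.28], 30],
    [[0, 0, 0], [0, 0, 0], 30],
    [[0, 0, 0], [0, 0, 0], 30]
  ]
}}

```text
t: 6.75
tool_pos: [0.5145, 0.0828, 0.1144]
ee_rot: [0.61, 0.792, -0.0, -0.0]
contact_force: [-2.5, 1.2, 4.3]
opening: 0.413
```

```bash
python3 - <<'E'
from station import manip,viewer
from h import *
st(manip.get_obs())
E
```

```text
t 6.75 pos [0.5145 0.0828 0.1144] phi 14.78 F [-2.47  1.21  4.3 ] M [ 0.32  0.21 -0.03] j [ 0.08  0.37  1.79 -0.    0.99 -0.18] op 0.413 z [-0.001 -0.001 -1.   ]
```

>>> {"method": "play_rows", "body": {
  "moves": [
    [[0, 0, 0], [0, 0, -0.4], 30],
    [[0, 0, 0], [0, 0, -0.6], 30],
    [[0, 0, 0], [0, 0, -0.7], 30],
    [[0, 0, 0], [0, 0, -0.7], 30],
    [[0, 0, 0], [0, 0, -0.7], 30],
    [[0, 0, 0], [0, 0, -0.7], 30],
    [[0, 0, 0], [0, 0, -0.7], 30],
    [[0, 0, 0], [0, 0, -0.7], 30],
    [[0, 0, 0], [0, 0, -0.7], 30],
    [[0, 0, 0], [0, 0, -0.7], 30],
    [[0, 0, 0], [0, 0, -0.38], 30],
    [[0, 0, 0], [0, 0, 0], 30]
  ]
}}

```text
t: 7.95
tool_pos: [0.514, 0.083, 0.1144]
ee_rot: [0.925, 0.38, -0.001, -0.0]
contact_force: [-3.5, 1.9, 6.3]
opening: 0.413
```

```bash
python3 - <<'E'
from station import manip,viewer
from h import *
st(manip.get_obs())
import cv2
p=viewer.snapshot("wrist"); cv2.imwrite("pics/w4.png",p["pixels"][:,:,::-1])
E
```

```text
t 7.95 pos [0.514  0.083  0.1144] phi -45.28 F [-3.53  1.91  6.28] M [ 0.27  0.37 -0.11] j [ 0.08  0.37  1.79 -0.    0.99  0.87] op 0.413 z [-0.001 -0.    -1.   ]
```

View pics/w4.png

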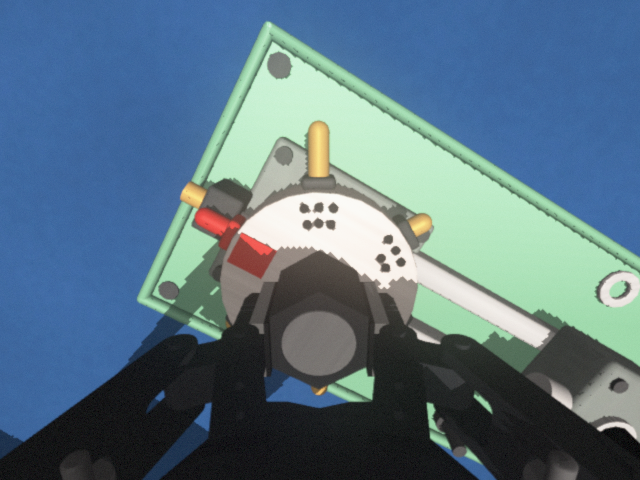

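>>> {"method": "play_rows", "body": {
  "moves": [
    [[0, 0, 0], [0, 0, -0.4], 30],
    [[0, 0, 0], [0, 0, -0.6], 30],
    [[0, 0, 0], [0, 0, -0.7], 30],
    [[0, 0, 0], [0, 0, -0.7], 30],
    [[0, 0, 0], [0, 0, -0.7], 30],
    [[0, 0, 0], [0, 0, -0.7], 30],
    [[0, 0, 0], [0, 0, -0.7], 30],
    [[0, 0, 0], [0, 0, -0.7], 30],
    [[0, 0, 0], [0, 0, -0.7], 30],
    [[0, 0, 0], [0, 0, -0.7], 30],
    [[0, 0, 0], [0, 0, -0.36], 30],
    [[0, 0, 0], [0, 0, 0], 30]
  ]
}}

```text
t: 9.2
tool_pos: [0.5138, 0.0835, 0.1144]
ee_rot: [0.991, -0.132, -0.001, -0.0]
contact_force: [-5.1, 3.2, 7.8]
opening: 0.414
```

```bash
python3 - <<'E'
from station import manip,viewer
from h import *
st(manip.get_obs())
E
```

```text
t 9.2 pos [0.5138 0.0835 0.1144] phi -105.12 F [-5.1   3.24  7.84] M [ 0.45  0.47 -0.17] j [0.08 0.37 1.79 0.   0.99 1.91] op 0.414 z [-0.002  0.    -1.   ]
```

>>> {"method": "play_rows", "body": {
  "moves": [
    [[0, 0, 0], [0, 0, 0], 45],
    [[0, 0, 0], [0, 0, 0], 60],
    [[0, 0, 0], [0, 0, 0], 60],
    [[0, 0, 0], [0, 0, 0], 60],
    [[0, 0, 0.4], [0, 0, 0], 60],
    [[0, 0, 0.8], [0, 0, 0], 60],
    [[0, 0, 0.8], [0, 0, 0], 60],
    [[0, 0, 0.8], [0, 0, 0], 60],
    [[0, 0, 0.8], [0, 0, 0], 60],
    [[0, 0, 0], [0, 0, 0], 60],
    [[0, 0, 0], [0, 0, 0], 60]
  ]
}}

```text
t: 10.3
tool_pos: [0.5151, 0.0831, 0.2049]
ee_rot: [0.991, -0.132, 0.001, -0.0]
contact_force: [-0.1, -0.0, -1.6]
opening: 0.701
```

```bash
python3 - <<'E'
from station import manip,viewer
from h import *
st(manip.get_obs())
import cv2
p=viewer.snapshot("wrist"); cv2.imwrite("pics/w5.png",p["pixels"][:,:,::-1])
E
```

```text
t 10.3 pos [0.5151 0.0831 0.2049] phi -105.14 F [-0.14 -0.03 -1.6 ] M [0.02 0.03 0.03] j [ 0.08  0.27  1.67 -0.    1.2   1.91] op 0.701 z [ 0.002  0.    -1.   ]
```

View pics/w5.png

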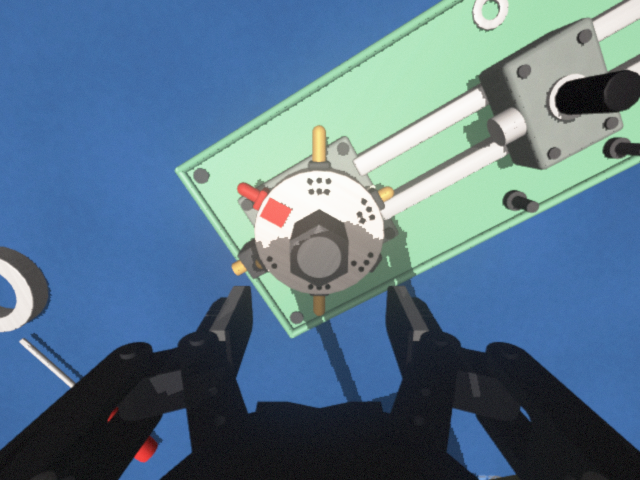

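>>> {"method": "play_rows", "body": {
  "moves": [
    [[0.16, -0.65, 0], [0, 0, 0.93], 40],
    [[0.16, -0.65, 0], [0, 0, 0.93], 20],
    [[0.16, -0.65, 0], [0, 0, 0.93], 0],
    [[0.16, -0.65, 0], [0, 0, 0.93], 0],
    [[0.16, -0.65, 0], [0, 0, 0.93], 0],
    [[0.16, -0.65, 0], [0, 0, 0.93], 0],
    [[0.16, -0.65, 0], [0, 0, 0.93], 0],
    [[0.16, -0.65, 0], [0, 0, 0.93], 0],
    [[0.16, -0.65, 0], [0, 0, 0.93], 0],
    [[0.16, -0.65, 0], [0, 0, 0.93], 0],
    [[0.16, -0.65, 0], [0, 0, 0.93], 0],
    [[0.16, -0.65, 0], [0, 0, 0.93], 0]
  ],
  "squeeze": 60
}}

```text
t: 11.55
tool_pos: [0.562, -0.1123, 0.2026]
ee_rot: [0.76, 0.65, -0.001, -0.001]
contact_force: [-0.1, 0.6, 0.2]
opening: 0.002
```

>>> {"method": "play_rows", "body": {
  "moves": [
    [[0.16, -0.65, 0], [0, 0, 0.93], 0],
    [[0.16, -0.65, 0], [0, 0, 0.93], 0],
    [[0.16, -0.65, 0], [0, 0, 0.93], 0],
    [[0, 0, 0], [0, 0, 0], 0],
    [[0, 0, 0], [0, 0, 0], 0],
    [[0, 0, 0], [0, 0, 0], 0],
    [[0, 0, 0], [0, 0, 0], 0]
  ]
}}

```text
t: 12.25
tool_pos: [0.5744, -0.1596, 0.204]
ee_rot: [0.611, 0.792, -0.0, -0.001]
contact_force: [0.0, 0.7, -0.4]
opening: 0.001
```

```bash
python3 - <<'E'
from station import manip,viewer
from h import *
o=manip.get_obs();st(o)
import cv2
p=viewer.snapshot("wrist"); cv2.imwrite("pics/w6.png",p["pixels"][:,:,::-1])
np.save("w6.npy",tool(o)@np.array(p["T_tool_cam"]))
p=viewer.snapshot("top"); cv2.imwrite("pics/t6.png",cv2.resize(p["pixels"][180:360,160:480,::-1],None,fx=2.5,fy=2.5,interpolation=cv2.INTER_CUBIC))
E
```

```text
t 12.25 pos [ 0.5744 -0.1596  0.204 ] phi 14.72 F [ 0.05  0.74 -0.37] M [-0.02 -0.   -0.04] j [-0.34  0.37  1.52  0.    1.26 -0.6 ] op 0.001 z [-0.001  0.001 -1.   ]
```

View pics/w6.png

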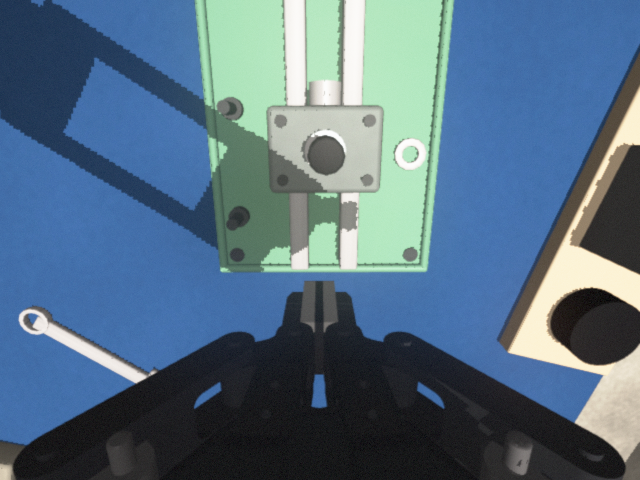

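View pics/t6.png

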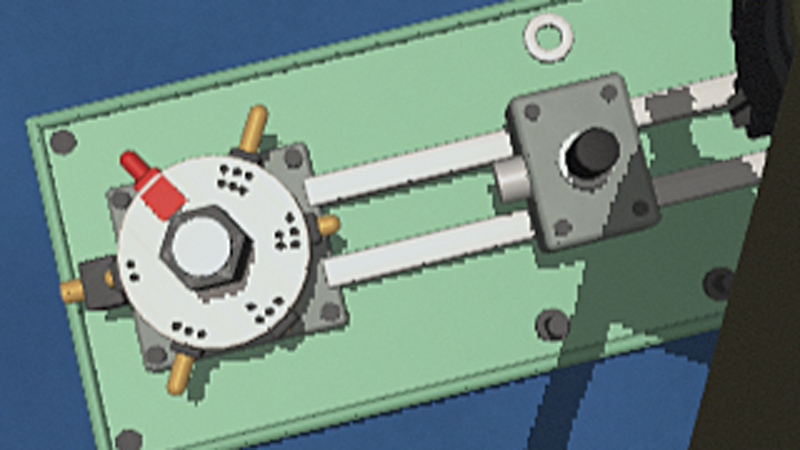

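```bash
python3 - <<'E'
from station import manip
from h import *
T=np.load("w6.npy");p=dict(intrinsics=[[344.09,0,318.757],[0,344.09,233.25],[0,0,1]])
P=ray(p,(326,155),.136,T); o=manip.get_obs(); print(P, np.round(tool(o)[:3,:3].T@(P-o["tool_pos"]),4))
P=ray(p,(325,93),.081,T);print(P)
E
```

```text
[ 0.56358763 -0.10036983  0.136     ] [0.0603 0.0045 0.0683]
[ 0.55423078 -0.06410847  0.081     ]
```

>>> {"method": "play_rows", "body": {
  "moves": [
    [[0.16, 0.04, 0], [0, 0, 0], 0],
    [[0, 0, -0.6], [0, 0, 0], 0],
    [[0, 0, -0.6], [0, 0, 0], 0],
    [[0, 0, -0.6], [0, 0, 0], 0],
    [[0, 0, -0.6], [0, 0, 0], 0],
    [[0, 0, -0.6], [0, 0, 0], 0],
    [[0, 0, -0.6], [0, 0, 0], 0],
    [[0, 0, -0.1], [0, 0, 0], 0],
    [[0, 0, 0], [0, 0, 0], 0],
    [[0, 0, 0], [0, 0, 0], 0],
    [[0, 0, 0], [0, 0, 0], 0]
  ]
}}

```text
t: 13.45
tool_pos: [0.5796, -0.1598, 0.1128]
ee_rot: [0.61, 0.792, 0.0, 0.001]
contact_force: [0.1, 0.3, -1.8]
opening: -0.004
```

```bash
python3 - <<'E'
from station import manip,viewer
from h import *
o=manip.get_obs();st(o)
p=viewer.snapshot("top")
tip=ray(p,(297,270),.081); d=tip-np.array([.514,.083,.081]); print(tip,np.hypot(*d[:2]))
u=np.array([-.2504,.968]); print("nose-along",(np.array([.5625,-.101])-[.514,.083])@u)
print("tool-post along",(np.array([.5625,-.101])-o["tool_pos"][:2])@u)
E
```

```text
t 13.45 pos [ 0.5796 -0.1598  0.1128] phi 14.75 F [ 0.11  0.27 -1.75] M [-0.05 -0.01  0.06] j [-0.34  0.46  1.62  0.    1.06 -0.6 ] op -0.004 z [ 0.002 -0.001 -1.   ]
[0.52804848 0.01906446 0.081     ] 0.0654607727217581
nose-along -0.1902564
tool-post along 0.06119647540562818
```

>>> {"method": "play_rows", "body": {
  "moves": [
    [[-0.1, 0.387, 0], [0, 0, 0], 0],
    [[-0.1, 0.387, 0], [0, 0, 0], 0],
    [[-0.1, 0.387, 0], [0, 0, 0], 0],
    [[-0.02, 0.0775, 0], [0, 0, 0], 0],
    [[-0.02, 0.0775, 0], [0, 0, 0], 0],
    [[-0.02, 0.0775, 0], [0, 0, 0], 0],
    [[-0.02, 0.0775, 0], [0, 0, 0], 0],
    [[-0.02, 0.0775, 0], [0, 0, 0], 0],
    [[-0.02, 0.0775, 0], [0, 0, 0], 0],
    [[-0.02, 0.0775, 0], [0, 0, 0], 0],
    [[-0.02, 0.0775, 0], [0, 0, 0], 0]
  ]
}}

```text
t: 14.6
tool_pos: [0.5674, -0.1153, 0.1118]
ee_rot: [0.611, 0.792, -0.0, 0.0]
contact_force: [0.6, -1.3, -0.6]
opening: -0.0
```

```bash
cat >> h.py <<'E'
def al(o):
    st(o);u=np.array([-.2504,.968]); print("travel",(o["tool_pos"][:2]-[.5796,-.1598])@u*1000,"Falong",o["contact_force"][:2]@u,"lat",o["contact_force"][:2]@[.968,.2504])
E
python3 - <<'E'
from station import manip,viewer
from h import *
al(manip.get_obs())
import cv2
p=viewer.snapshot("wrist"); cv2.imwrite("pics/w7.png",p["pixels"][:,:,::-1])
E
```

```text
t 14.6 pos [ 0.5674 -0.1153  0.1118] phi 14.74 F [ 0.62 -1.27 -0.61] M [-0.34 -0.03 -0.02] j [-0.27  0.44  1.67 -0.    1.04 -0.53] op -0.0 z [ 0. -0. -1.]
travel 46.12181636136696 Falong -1.380957156341712 lat 0.2869934135193771
```

View pics/w7.png

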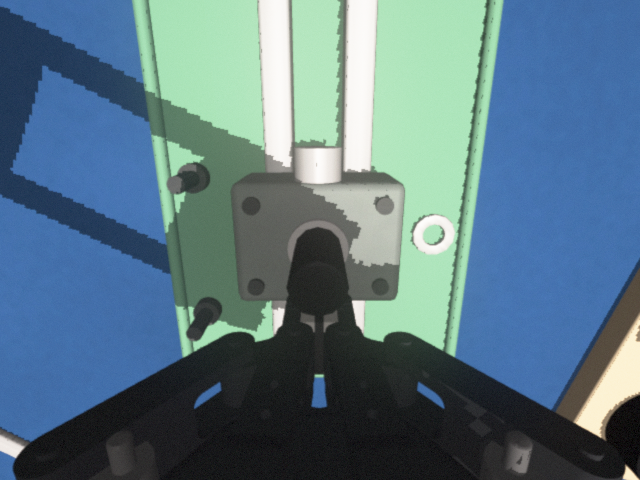

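>>> {"method": "play_rows", "body": {
  "moves": [
    [[-0.04, 0.155, 0], [0, 0, 0], 0],
    [[-0.06, 0.232, 0], [0, 0, 0], 0],
    [[-0.06, 0.232, 0], [0, 0, 0], 0],
    [[-0.06, 0.232, 0], [0, 0, 0], 0],
    [[-0.06, 0.232, 0], [0, 0, 0], 0],
    [[-0.06, 0.232, 0], [0, 0, 0], 0],
    [[-0.06, 0.232, 0], [0, 0, 0], 0],
    [[-0.06, 0.232, 0], [0, 0, 0], 0],
    [[-0.04, 0.155, 0], [0, 0, 0], 0],
    [[-0.02, 0.0775, 0], [0, 0, 0], 0],
    [[0, 0, 0], [0, 0, 0], 0]
  ]
}}

```text
t: 15.75
tool_pos: [0.5541, -0.064, 0.1118]
ee_rot: [0.61, 0.792, 0.0, -0.0]
contact_force: [0.0, -0.3, 0.3]
opening: -0.002
```

```bash
python3 - <<'E'
from station import manip,viewer
from h import *
al(manip.get_obs())
import cv2
p=viewer.snapshot("top"); cv2.imwrite("pics/t8.png",cv2.resize(p["pixels"][180:360,160:480,::-1],None,fx=2.5,fy=2.5,interpolation=cv2.INTER_CUBIC))
p=viewer.snapshot("wrist"); cv2.imwrite("pics/w8.png",p["pixels"][:,:,::-1])
E
```

```text
t 15.75 pos [ 0.5541 -0.064   0.1118] phi 14.76 F [ 0.04 -0.34  0.33] M [ 0.03 -0.03  0.01] j [-0.19  0.41  1.71  0.    1.02 -0.45] op -0.002 z [-0.     0.001 -1.   ]
travel 99.08868550761316 Falong -0.3412883230663108 lat -0.050897282326849126
```

View pics/t8.png

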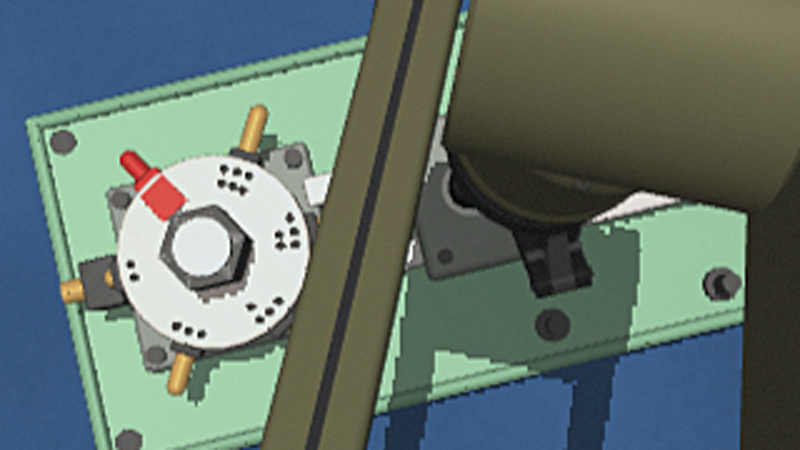

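View pics/w8.png

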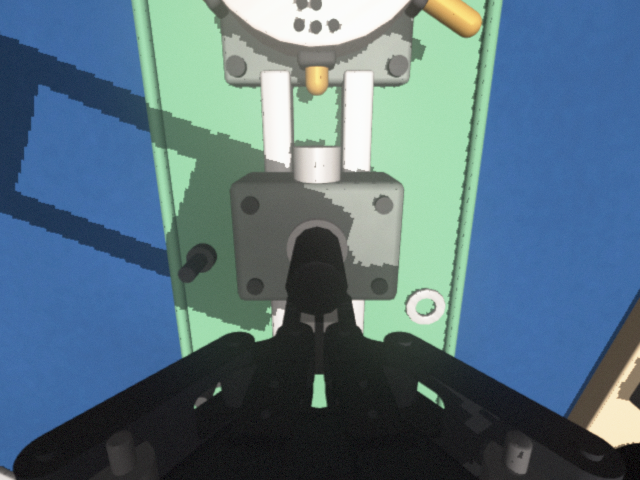

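```bash
python3 - <<'E'
from station import manip,viewer
from h import *
o=manip.get_obs();p=viewer.snapshot("wrist"); T=tool(o)@np.array(p["T_tool_cam"])
# nose face top edge z=.092, tip at z .081
a=ray(p,(318,147),.092,T);b=ray(p,(317,95.5),.081,T);u=np.array([-.2504,.968]);print(a,b,(b-a)[:2]@u)
E
```

```text
[0.53758083 0.00062276 0.092     ] [0.53171912 0.02115095 0.081     ] 0.02133905929492886
```

>>> {"method": "play_rows", "body": {
  "moves": [
    [[-0.02, 0.0775, 0], [0, 0, 0], 0],
    [[-0.02, 0.0775, 0], [0, 0, 0], 0],
    [[-0.02, 0.0775, 0], [0, 0, 0], 0],
    [[-0.02, 0.0775, 0], [0, 0, 0], 0],
    [[-0.02, 0.0775, 0], [0, 0, 0], 0],
    [[-0.02, 0.0775, 0], [0, 0, 0], 0],
    [[-0.02, 0.0775, 0], [0, 0, 0], 0],
    [[-0.01, 0.0388, 0], [0, 0, 0], 0],
    [[0, 0, 0], [0, 0, 0], 0]
  ]
}}

```text
t: 16.8
tool_pos: [0.5505, -0.0499, 0.1118]
ee_rot: [0.61, 0.792, 0.0, -0.0]
contact_force: [0.9, -0.3, 0.2]
opening: -0.001
```

```bash
python3 - <<'E'
from station import manip,viewer
from h import *
import cv2
o=manip.get_obs();al(o)
p=viewer.snapshot("wrist"); cv2.imwrite("pics/w9.png",cv2.resize(p["pixels"][60:260,200:440,::-1],None,fx=3,fy=3))
E
```

```text
t 16.8 pos [ 0.5505 -0.0499  0.1118] phi 14.76 F [ 0.89 -0.31  0.24] M [-0.14 -0.17 -0.12] j [-0.17  0.41  1.72  0.    1.01 -0.42] op -0.001 z [-0.  0. -1.]
travel 113.69707965250058 Falong -0.5197498052638252 lat 0.7865977328282164
```

View pics/w9.png

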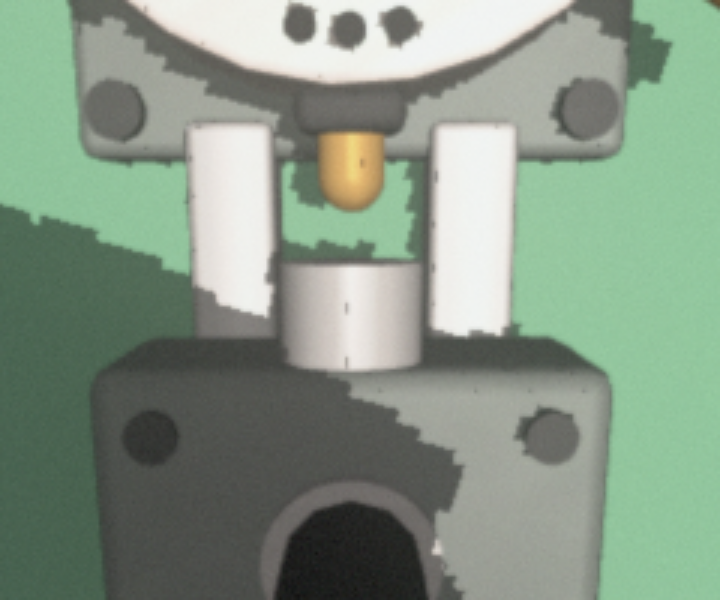

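>>> {"method": "play_rows", "body": {
  "moves": [
    [[-0.01, 0.0388, 0], [0, 0, 0], 0],
    [[-0.01, 0.0388, 0], [0, 0, 0], 0],
    [[-0.01, 0.0388, 0], [0, 0, 0], 0],
    [[-0.01, 0.0388, 0], [0, 0, 0], 0],
    [[0, 0, 0], [0, 0, 0], 0]
  ]
}}

```text
t: 17.35
tool_pos: [0.5495, -0.0462, 0.1118]
ee_rot: [0.61, 0.792, 0.0, -0.0]
contact_force: [0.5, -1.5, -0.4]
opening: 0.002
```

```bash
python3 - <<'E'
from station import manip,viewer
from h import *
import cv2
o=manip.get_obs();al(o)
p=viewer.snapshot("wrist"); cv2.imwrite("pics/w10.png",cv2.resize(p["pixels"][60:260,200:440,::-1],None,fx=3,fy=3))
E
```

```text
t 17.35 pos [ 0.5495 -0.0462  0.1118] phi 14.76 F [ 0.47 -1.49 -0.41] M [-0.22 -0.07  0.02] j [-0.16  0.41  1.73  0.    1.01 -0.42] op 0.002 z [-0.  0. -1.]
travel 117.49964726663187 Falong -1.5567170187787789 lat 0.08454515950626013
```

View pics/w10.png

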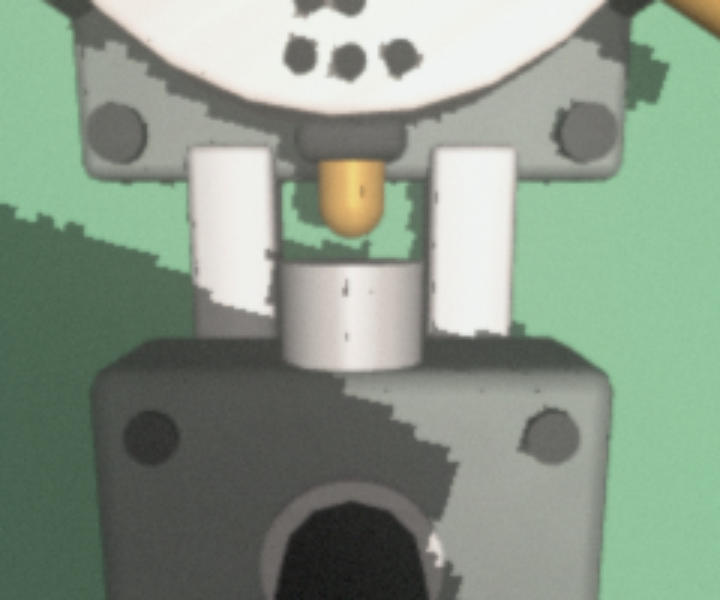

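>>> {"method": "play_rows", "body": {
  "moves": [
    [[-0.005, 0.0194, 0], [0, 0, 0], 0],
    [[-0.005, 0.0194, 0], [0, 0, 0], 0],
    [[-0.005, 0.0194, 0], [0, 0, 0], 0],
    [[0, 0, 0], [0, 0, 0], 0]
  ]
}}

```text
t: 17.8
tool_pos: [0.5492, -0.0449, 0.1119]
ee_rot: [0.61, 0.792, -0.0, 0.0]
contact_force: [0.3, -2.8, 1.1]
opening: -0.001
```

```bash
python3 -c "
from station import manip
from h import *
al(manip.get_obs())"
```

```text
t 17.8 pos [ 0.5492 -0.0449  0.1119] phi 14.76 F [ 0.25 -2.79  1.14] M [-0.28 -0.08  0.01] j [-0.16  0.41  1.73 -0.    1.01 -0.42] op -0.001 z [-0. -0. -1.]
travel 118.88574304214366 Falong -2.7615002336688117 lat -0.453103707896819
```

>>> {"method": "play_rows", "body": {
  "moves": [
    [[-0.005, 0.0194, 0], [0, 0, 0], 0],
    [[0, 0, 0], [0, 0, 0], 0]
  ]
}}

```text
t: 18.0
tool_pos: [0.5491, -0.0444, 0.1119]
ee_rot: [0.61, 0.792, 0.0, -0.0]
contact_force: [-0.2, -2.4, 1.5]
opening: -0.001
```

```bash
python3 -c "
from station import manip
from h import *
al(manip.get_obs())"
```

```text
t 18.0 pos [ 0.5491 -0.0444  0.1119] phi 14.75 F [-0.24 -2.42  1.51] M [-0.24 -0.09  0.03] j [-0.16  0.41  1.73  0.    1.01 -0.41] op -0.001 z [-0.  0. -1.]
travel 119.38937874495116 Falong -2.283841527752216 lat -0.8358941534953702
```

>>> {"method": "play_rows", "body": {
  "moves": [
    [[-0.005, 0.0194, 0], [0, 0, 0], 0],
    [[0, 0, 0], [0, 0, 0], 0]
  ]
}}

```text
t: 18.2
tool_pos: [0.5489, -0.0439, 0.1118]
ee_rot: [0.61, 0.792, -0.0, -0.0]
contact_force: [-0.1, -2.0, 1.4]
opening: -0.002
```

```bash
python3 -c "
from station import manip
from h import *
al(manip.get_obs())"
```

```text
t 18.2 pos [ 0.5489 -0.0439  0.1118] phi 14.75 F [-0.07 -1.96  1.39] M [-0.34 -0.08  0.04] j [-0.16  0.4   1.73 -0.    1.01 -0.41] op -0.002 z [-0.  0. -1.]
travel 119.86612489917688 Falong -1.8816364191205597 lat -0.5622632624681617
```

Still free sliding (about 2 N). Continue in half-millimetre steps.

>>> {"method": "play_rows", "body": {
  "moves": [
    [[-0.005, 0.0194, 0], [0, 0, 0], 0],
    [[0, 0, 0], [0, 0, 0], 0]
  ]
}}

```text
t: 18.4
tool_pos: [0.5488, -0.0434, 0.1118]
ee_rot: [0.61, 0.792, -0.0, -0.0]
contact_force: [0.6, -2.2, 1.5]
opening: 0.009
```

>>> {"method": "play_rows", "body": {
  "moves": [
    [[-0.005, 0.0194, 0], [0, 0, 0], 0],
    [[0, 0, 0], [0, 0, 0], 0]
  ]
}}

```text
t: 18.6
tool_pos: [0.5487, -0.0429, 0.1118]
ee_rot: [0.61, 0.792, 0.0, -0.0]
contact_force: [-0.8, -1.5, 1.5]
opening: -0.001
```

```bash
python3 - <<'E'
from station import manip,viewer
from h import *
import cv2
o=manip.get_obs();al(o)
p=viewer.snapshot("wrist"); cv2.imwrite("pics/w11.png",cv2.resize(p["pixels"][60:260,200:440,::-1],None,fx=3,fy=3))
E
```

```text
t 18.6 pos [ 0.5487 -0.0429  0.1118] phi 14.75 F [-0.83 -1.46  1.46] M [-0.31 -0.04 -0.05] j [-0.15  0.4   1.73  0.    1.01 -0.41] op -0.001 z [-0.  0. -1.]
travel 120.87948963809748 Falong -1.2073210063936626 lat -1.1692186809151721
```

View pics/w11.png

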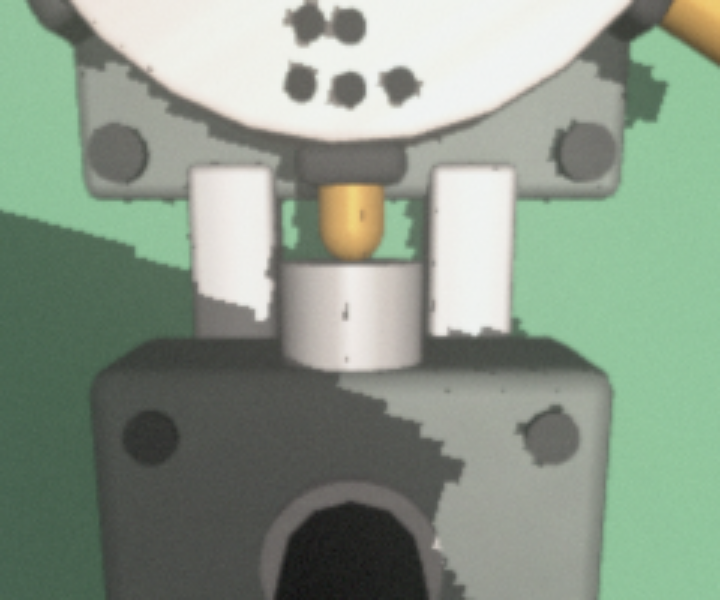

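>>> {"method": "play_rows", "body": {
  "moves": [
    [[-0.005, 0.0194, 0], [0, 0, 0], 0],
    [[0, 0, 0], [0, 0, 0], 0]
  ]
}}

```text
t: 18.85
tool_pos: [0.5486, -0.0427, 0.1118]
ee_rot: [0.61, 0.792, -0.0, 0.0]
contact_force: [0.7, -3.1, 1.7]
opening: 0.001
```

>>> {"method": "play_rows", "body": {
  "moves": [
    [[-0.005, 0.0194, 0], [0, 0, 0], 0],
    [[0, 0, 0], [0, 0, 0], 0]
  ]
}}

```text
t: 19.05
tool_pos: [0.5486, -0.0426, 0.1118]
ee_rot: [0.61, 0.792, -0.0, 0.0]
contact_force: [0.1, -4.5, 1.5]
opening: 0.002
```

>>> {"method": "play_rows", "body": {
  "moves": [
    [[-0.003, 0.0116, 0], [0, 0, 0], 0],
    [[0, 0, 0], [0, 0, 0], 0]
  ]
}}

```text
t: 19.25
tool_pos: [0.5486, -0.0425, 0.1118]
ee_rot: [0.61, 0.792, -0.0, 0.001]
contact_force: [-0.7, -4.8, 0.5]
opening: 0.003
```

>>> {"method": "play_rows", "body": {
  "moves": [
    [[-0.003, 0.0116, 0], [0, 0, 0], 0],
    [[0, 0, 0], [0, 0, 0], 0]
  ]
}}

```text
t: 19.45
tool_pos: [0.5486, -0.0425, 0.1118]
ee_rot: [0.61, 0.792, -0.001, 0.001]
contact_force: [1.6, -5.8, 0.2]
opening: -0.001
```

>>> {"method": "play_rows", "body": {
  "moves": [
    [[-0.005, 0.0194, 0], [0, 0, 0], 0],
    [[0, 0, 0], [0, 0, 0], 0],
    [[-0.005, 0.0194, 0], [0, 0, 0], 0],
    [[0, 0, 0], [0, 0, 0], 0]
  ]
}}

```text
t: 19.85
tool_pos: [0.5485, -0.0423, 0.1119]
ee_rot: [0.61, 0.792, -0.001, 0.001]
contact_force: [0.8, -9.4, -0.3]
opening: 0.002
```

```bash
python3 -c "
from station import manip
from h import *
al(manip.get_obs())"
```

```text
t 19.85 pos [ 0.5485 -0.0423  0.1119] phi 14.8 F [ 0.8  -9.44 -0.33] M [-1.34 -0.06 -0.03] j [-0.15  0.4   1.73 -0.    1.01 -0.41] op 0.002 z [ 0.001 -0.003 -1.   ]
travel 121.46928144011375 Falong -9.338595165131803 lat -1.5899368567367436
```

>>> {"method": "play_rows", "body": {
  "moves": [
    [[-0.004, 0.0155, 0], [0, 0, 0], 0],
    [[0, 0, 0], [0, 0, 0], 0],
    [[-0.004, 0.0155, 0], [0, 0, 0], 0],
    [[0, 0, 0], [0, 0, 0], 0],
    [[0, 0, 0], [0, 0, 0], 0]
  ]
}}

```text
t: 20.35
tool_pos: [0.5485, -0.0422, 0.1119]
ee_rot: [0.61, 0.792, -0.001, 0.002]
contact_force: [0.5, -11.2, -0.2]
opening: 0.003
```

```bash
python3 -c "
from station import manip
from h import *
al(manip.get_obs())"
```

```text
t 20.35 pos [ 0.5485 -0.0422  0.1119] phi 14.8 F [  0.53 -11.18  -0.24] M [-1.68 -0.13  0.02] j [-0.15  0.4   1.73 -0.    1.01 -0.41] op 0.003 z [ 0.001 -0.004 -1.   ]
travel 121.57838172037593 Falong -10.950329063927747 lat -2.286446294701565
```

>>> {"method": "play_rows", "body": {
  "moves": [
    [[-0.003, 0.0116, 0], [0, 0, 0], 0],
    [[0, 0, 0], [0, 0, 0], 0],
    [[0, 0, 0], [0, 0, 0], 0],
    [[0, 0, 0], [0, 0, 0], 0],
    [[0, 0, 0], [0, 0, 0], 0]
  ]
}}

```text
t: 20.85
tool_pos: [0.5485, -0.0422, 0.1119]
ee_rot: [0.61, 0.792, -0.001, 0.002]
contact_force: [0.5, -11.4, 0.1]
opening: 0.0
```

```bash
python3 -c "
from station import manip,viewer
from h import *
al(manip.get_obs())
import cv2
p=viewer.snapshot('wrist'); cv2.imwrite('pics/w12.png',cv2.resize(p['pixels'][60:260,200:440,::-1],None,fx=3,fy=3))
al(manip.get_obs())"
```

```text
t 20.85 pos [ 0.5485 -0.0422  0.1119] phi 14.81 F [  0.54 -11.44   0.11] M [-1.75 -0.13  0.05] j [-0.15  0.4   1.73 -0.01  1.01 -0.41] op 0.0 z [ 0.001 -0.005 -1.   ]
travel 121.6321436574353 Falong -11.20762455816178 lat -2.339057589712241
t 20.9 pos [ 0.5485 -0.0422  0.1119] phi 14.8 F [  0.51 -11.95   0.28] M [-1.78 -0.09  0.02] j [-0.15  0.4   1.73 -0.01  1.01 -0.41] op -0.005 z [ 0.001 -0.005 -1.   ]
travel 121.61087085034444 Falong -11.698181276023131 lat -2.4976623781510963
```

View pics/w12.png

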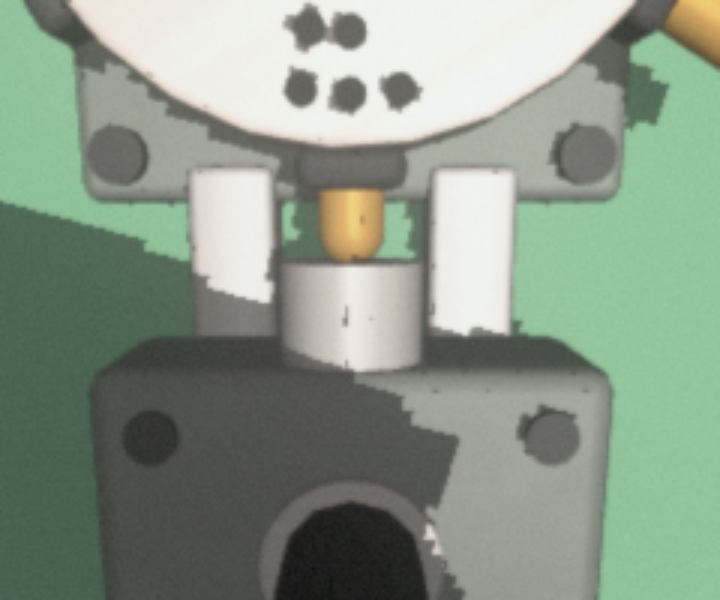

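>>> {"method": "play_rows", "body": {
  "moves": [
    [[0.01, -0.0388, 0], [0, 0, 0], 0],
    [[0.01, -0.0388, 0], [0, 0, 0], 0],
    [[0.02, -0.0775, 0], [0, 0, 0], 0],
    [[0.04, -0.155, 0], [0, 0, 0], 0],
    [[0.08, -0.31, 0], [0, 0, 0], 0],
    [[0.1, -0.387, 0], [0, 0, 0], 0],
    [[0.1, -0.387, 0], [0, 0, 0], 0],
    [[0, 0, 0.8], [0, 0, 0], 0],
    [[0, 0, 0.8], [0, 0, 0], 0],
    [[0, 0, 0.8], [0, 0, 0], 0],
    [[0, 0, 0.8], [0, 0, 0], 0],
    [[0, 0, 0.8], [0, 0, 0], 0]
  ]
}}

```text
t: 22.1
tool_pos: [0.5568, -0.075, 0.2126]
ee_rot: [0.611, 0.792, 0.0, -0.0]
contact_force: [0.1, 0.7, -0.6]
opening: -0.005
```

>>> {"method": "play_rows", "body": {
  "moves": [
    [[0.25, -0.97, 0.3], [0, 0, 0], 0],
    [[0.25, -0.97, 0.3], [0, 0, 0], 0],
    [[0.25, -0.97, 0], [0, 0, 0], 0],
    [[0.25, -0.97, 0], [0, 0, 0], 0],
    [[0.25, -0.97, 0], [0, 0, 0], 0],
    [[0, 0, 0], [0, 0, 0], 0],
    [[0, 0, 0], [0, 0, 0], 0]
  ]
}}

```text
t: 22.8
tool_pos: [0.5877, -0.1963, 0.2264]
ee_rot: [0.611, 0.792, 0.0, -0.001]
contact_force: [-0.4, 0.6, 0.1]
opening: 0.0
```

```bash
python3 - <<'E'
from station import manip,viewer
from h import *
import cv2
al(manip.get_obs())
p=viewer.snapshot("top"); cv2.imwrite("pics/t13.png",cv2.resize(p["pixels"][180:360,160:480,::-1],None,fx=2.5,fy=2.5,interpolation=cv2.INTER_CUBIC))
p=viewer.snapshot("scene"); cv2.imwrite("pics/s13.png",cv2.resize(p["pixels"][160:310,190:450,::-1],None,fx=3,fy=3,interpolation=cv2.INTER_CUBIC))
E
```

```text
t 22.8 pos [ 0.5877 -0.1963  0.2264] phi 14.65 F [-0.41  0.63  0.1 ] M [ 0.01 -0.01  0.02] j [-0.39  0.38  1.43  0.    1.33 -0.65] op 0.0 z [-0.001  0.001 -1.   ]
travel -37.329354452991424 Falong 0.7133177426301709 lat -0.2426696553578921
```

View pics/t13.png

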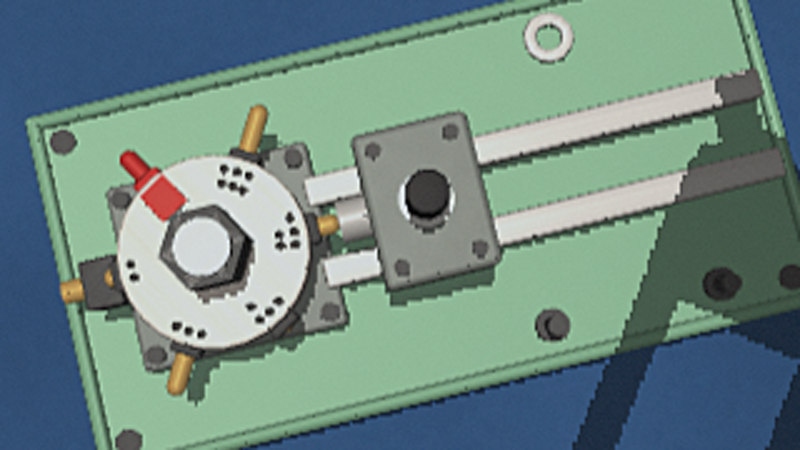

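View pics/s13.png

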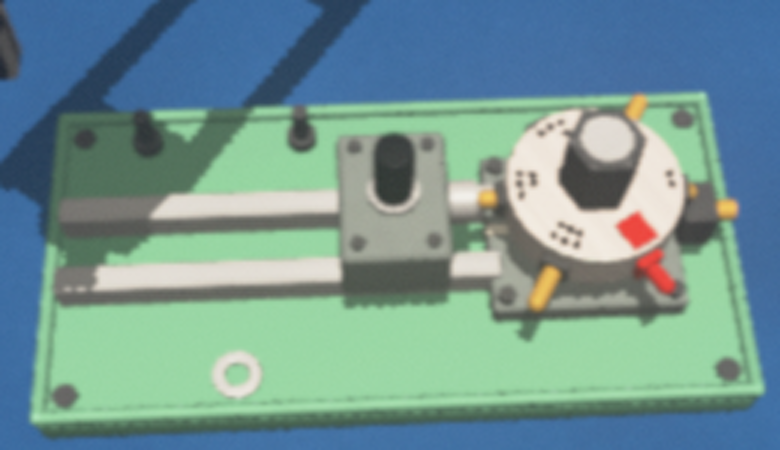

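The pictures show the five-dot stop facing the carriage with the nose against it. The bolts and washer have not moved, and the arm is clear. I'm handing the job in.

```bash
python3 -c "
from station import manip
print(manip.finish_job())"
```

```text
the job is handed in; nothing more can be done
None
```

The turret is on stop five and the carriage is pressed against it. I handed the job in at about 23 s of the 72 s allowed.

- **Turret:** It started on stop two. I gripped the hexagon head and turned it clockwise three clicks, one 60° turn at a time, so it never ran past five. After release, the wrist and top pictures showed five dots facing the carriage and the turret in line with its index direction.
- **Carriage:** I pushed its post with the closed fingers in small steps. It slid at about 2 N and touched the stop about 80 mm from where it started. I then raised the push to a wrist reading of about 11–12 N, which is roughly 10 N at the stop once the 2 N of way friction is taken off. No reading I took went above 12 N, but I read the force only at the end of each move, not continuously.
- **Last checks:** After backing off, the pictures showed the nose still against the stop and the turret still at five. Both bolts and the washer were where they started, and the arm was clear with no force on it. The contact and the notch were checked by eye in the pictures only, which could miss a gap under about a millimetre.
- **Measurements that disagreed:** Head positions from the three cameras differed by 2–3 mm. I used a value in between, and the grip took it up with 6–10 N of side and lift force. Touch came within about 1 mm of the gap I had worked out from the wrist picture.

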